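# Clamp the board in the sloped jig with the quick-release

## Robot

A 6-joint arm with a two-finger parallel gripper is mounted at the origin on the work surface. World frame = base frame: x ahead of the robot, y to its left, z up, the work surface at z = 0. Lengths are in m, angles in degrees, forces in N, time in s.
With the tool pointing down it reaches from about 0.3 to 0.75 m from the base axis. Payload 8.5 kg.
Tool frame: the origin (TCP) lies at the very end of the fingers, on their centre line; the grasp point (between the pads) lies 19 mm behind it; x points along the fingers, y is the direction in which the jaws open and shut, and the axes are right-handed (so a half turn about x gives the same grasp; the last joint's range is limited). The gripper opens to 85 mm and grips with 20 to 120 N. Pads are 22 mm wide; open, the fingers measure 114 mm over their backs; the gripper's body (76 mm by 85 mm) begins 54 mm behind the grasp point. The pads swing forward as they close: fully open they stand 13 mm farther back than shut.
Start: joints at [-84.758, 21.807, 74.336, -0, 83.858, -12.336], TCP at [0.166, -0.524, 0.231] pointing down, gripper open.
Joint ranges: [-178.18, 178.18], [-50.72, 133.34], [12.68, 142.11], [-81.47, 261.47], [9.98, 163.14], [-165.26, 165.26]. Speed limits (degrees/s): [136.94, 136.94, 180, 180, 180, 180].

## Interface

Orientations are given as a 3x3 rotation matrix whose columns are the frame's x, y, z axes.
In Python, from rig import sensors, cams, env gives the robot as it stands.
- The arm moves only by the shell command python3 -m crank 'ROWS' [FORCE]. ROWS is a JSON object of lists of equal length, an entry for each row: "hand": the closure in counts, from 0 (fully open) to 255 (shut); "translation": the shift along the tool's x, y, z in m, a list of three; "dr": the turn, a rotation vector about the tool's x, y, z in rad, a list of three. A call has 1 to 5 rows; each row is the pose to reach, as a shift and turn from the pose commanded when the call began, along the tool's axes at that moment; what a row does not reach only later rows make up. A row lasts 1/10 s, in which the tool goes at most 50 mm and 8.59 degrees, less where a joint would pass 70% of its speed; a pose out of reach is approached as far as the arm can. A call with a gripper value outside its range is refused whole. The fingers move at their own pace and stop on an object; FORCE is the grip in N (left out, the last holds). Time passes only in rows, so rows that repeat a pose let the fingers close. It gives the time, the measured TCP pose, the force and the opening at its end, in the units of the state.
- sensors.observe(): the state, without advancing time (a new reading comes with each control period).
- cams.get_image(name): name is "scene" or "top"; returns (picture, depth): 480x640x3 uint8, blue, green, red; 480x640 float32, m along the optical axis (not along the pixel's ray), 0 where there is no reading.
- cams.calibration(name): a dict with "vertical_fov" (degrees; the focal length in pixels is half the picture's height over the tangent of half this angle, whatever the lens; pixels are square), "cx", "cy" (the principal point, pixels), "extrinsics" (4x4, takes a point from camera to world coordinates). Camera axes: x right, y down, z forward; pixel columns grow to the right and rows downward; lengths in m; the calibration is good to about 2 mm. A picture is of the moment at which its call begins. calibration takes no time and is no camera call.
- env.close_job(): hands the job in, once; it reports no verdict.
The state is a dict: "time_s": time; "q": joint angles; "qvel": joint speeds; "joint_efforts": joint torques, N m; "position": TCP position; "tool_rot": TCP orientation; "ft_force": force on the tool from outside, world axes, zero at the start; "wrist_torque": the same for the moment, N m; "grip_width": finger opening in m.
Only numpy, scipy, OpenCV 4.12 (cv2) and the standard library are available. Lean on these libraries where they do the work, as an engineer would, in place of code of your own. Each camera call takes 0.05 s, during which the arm holds its last target. There are 200 camera calls.

## Task

Clamp the board in the sloped jig: with the cam lever still hanging open, turn the wing nut on top clockwise until it comes up firmly hand-tight, so that the lever will meet firm resistance. Then swing the cam lever on the opposite end of the bolt fully home (up, until it stops) and let go; leave the things standing around the jig where they are.

Things in the scene. Friction and masses are not known exactly. Their poses are not given: they have to be found in the camera images.
- nut_grip (a point): Centre of the black wing nut on the jig: a bar 52 mm long, 14 thick, 24 high, on a 13 mm stem; a steel strap lies 29 mm below this point along the bolt. Axes turn with it: x along the 52 mm, y across the 14 mm, z along the bolt, outward. The bolt leans 35 deg from vertical towards the jig's front, which roughly faces the robot; turn about that leaning axis. It does not move along the bolt.
- nut (a joint): Turning angle of the wing nut (rad); grows clockwise, seen looking down on it along the bolt, which tightens it. 0 is hand-tight, where it comes to a firm stop; it starts 0.75 to 1.3 short of that. Turning takes about 0.3 N m, and it stays where it is left.
- lever_grip (a point): Grip point on the aluminium cam lever that sticks out from under the jig's far (uphill) side: centre of its paddle, 18 mm wide, 12 thick, reaching 25 mm inward and 20 mm outward of this point. Axes turn with it: x along the lever away from its pivot, y across its width (level, parallel to the pivot axis), z through its thickness. Free space for fingers on both sides and above.
- lever (a joint): Opening of the cam lever (rad). 0 is closed, at a stop: parallel to the sloping plate, tip pointing away from the robot and 35 deg up. Grows as the tip swings down; starts at 0.95 to 1.15. With the nut tight, closing takes up to 6 N at the grip point near 0.7, eases, passes over centre near 0.3 and then stays shut; let go before that it springs open. Tightening the nut may push it up to 0.1 further open.
- lever_pivot (a point): Pivot of the cam lever on the bolt's lower end, under the sloping plate, 95 mm from lever_grip; fixed in the jig. Axes: x uphill along the slope (away from the robot, 35 deg up), y level across the jig (the pivot axis; the lever closes in the negative sense about it), z along the bolt, outward to the nut; nut_grip lies 113 mm from here along z.
- glue_mid (a point): Bystander, middle of a standing plastic glue bottle, 60 mm in diameter, 150 mm tall, about 0.2 m beside the jig. To be left alone.
- tin_mid (a point): Bystander, middle of a standing steel tin, 72 mm in diameter, 100 mm tall, about 0.2 m beside the jig. To be left alone.
- offcut_mid (a point): Bystander, middle of a wood offcut 70 x 45 x 35 mm, about 0.2 m beside the jig. To be left alone.
- tape_mid (a point): Bystander, middle of a flat-lying roll of paper tape, 100 mm in diameter, 24 mm high, about 0.2 m beside the jig. To be left alone.

How it is judged (in metres and radians):
On the way:
1. the nut is hand-tight (within 0.25 rad of its stop) while the lever is still open (more than 0.6 rad) (value of joint nut above -0.25 rad and value of joint lever above 0.6 rad), for 0.2 s.
At the end, for the whole second after the job is handed in: The nut is within 0.25 rad of its hand-tight stop, the lever is within 0.12 rad of fully closed and at rest (value of joint nut above -0.25 rad and value of joint lever below 0.12 rad and velocity of joint lever between -0.1 and 0.1 rad/s); the robot touches nothing.
It fails at once if a bystander beside the jig (glue bottle, tin, offcut or tape) is pushed more than 50 mm or knocked over (distance of any of glue_mid, tin_mid, offcut_mid, tape_mid from where it was at the start of the episode above 0.05 m or angle between any of glue_mid, tin_mid, offcut_mid, tape_mid's own z axis and vertical above 0.6 rad).
It also fails if it takes over 51 s, if anything falls off the work surface, if the arm or the gripper's body presses on something with over 40 N, if the wrist force passes 120 N, or if a joint passes its speed limit or range.

## Working session

There is one attempt and no reset: what is moved stays moved. The work goes in short steps, Python scripts to look and compute and a shell command to move; the robot and the scene stay as the last step left them, time stands still between calls to the robot, and variables do not carry over. Pictures are saved under pics/ and viewed, about 8 in all and at most 12, crops included, and the job is handed in when it is done.

```bash
mkdir -p pics; ls
cat > h.py <<'E'
import numpy as np, cv2
from rig import sensors, cams, env
def K(n):
    c=cams.calibration(n); f=240/np.tan(np.radians(c["vertical_fov"])/2); return f,c["cx"],c["cy"],np.array(c["extrinsics"])
def cloud(n,d):
    f,cx,cy,E=K(n); v,u=np.mgrid[:480,:640]
    p=np.stack([(u-cx)/f*d,(v-cy)/f*d,d],-1); return p@E[:3,:3].T+E[:3,3]
E
python3 - <<'E'
from h import *
for n in("scene","top"):
    im,d=cams.get_image(n); cv2.imwrite(f"pics/{n}0.png",im); np.savez(f"{n}0.npz",im=im,d=d); print(n,K(n),cams.calibration(n).keys(),(d>0).mean())
print(sensors.observe())
E
```

```text
pics
scene (np.float64(487.40596013650855), 318.75007796710037, 234.00688326439985, array([[-0.59281452,  0.63919101, -0.48990387,  0.91464094],
       [ 0.80527921,  0.47789089, -0.35092119,  0.29720999],
       [ 0.00981492, -0.60254058, -0.79802789,  0.77635455],
       [ 0.        ,  0.        ,  0.        ,  1.        ]])) dict_keys(['vertical_fov', 'cx', 'cy', 'extrinsics']) 0.996005859375
top (np.float64(507.09430762502205), 314.9893177042401, 223.07221367586516, array([[-0.0213033 , -0.99229175,  0.1220789 ,  0.40603442],
       [-0.99967887,  0.02281799,  0.01102281,  0.02717323],
       [-0.01372344, -0.12180488, -0.99245919,  0.97367358],
       [ 0.        ,  0.        ,  0.        ,  1.        ]])) dict_keys(['vertical_fov', 'cx', 'cy', 'extrinsics']) 0.99599609375
{'time_s': 0.1, 'q': array([-8.47562890e+01,  2.18395678e+01,  7.43798356e+01, -1.02111226e-04,
        8.38567798e+01, -1.23357152e+01]), 'qvel': array([-0.01289903, -0.06745964, -0.12950188, -0.04130211, -0.06380438,
       -0.04820861]), 'joint_efforts': array([ 3.28942158e-03, -4.49223840e+01, -2.31655365e+01, -1.83925545e-04,
        3.75338175e-03, -8.91987241e-06]), 'position': array([ 0.16608916, -0.52405423,  0.23075405]), 'tool_rot': array([[-1.23284114e-04,  3.02027702e-01, -9.53299141e-01],
       [ 1.32392118e-03, -9.53298263e-01, -3.02027595e-01],
       [-9.99999116e-01, -1.29932813e-03, -2.82334341e-04]]), 'ft_force': array([0.54865033, 0.31807574, 0.07238095]), 'wrist_torque': array([0.03023215, 0.00296442, 0.00792891]), 'grip_width': 0.08557732835760884}
```

View pics/scene0.png

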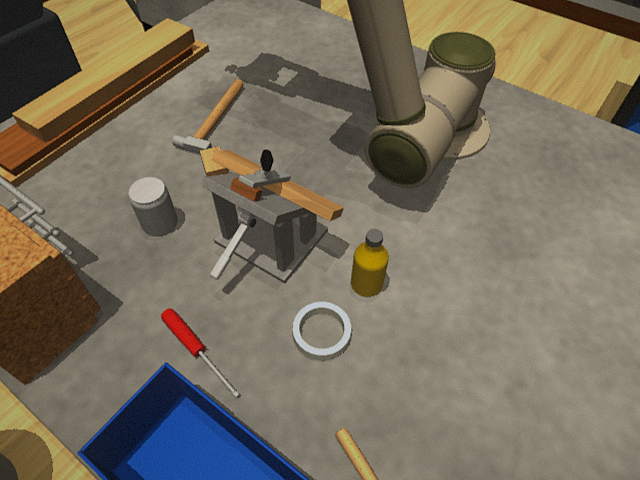

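View pics/top0.png

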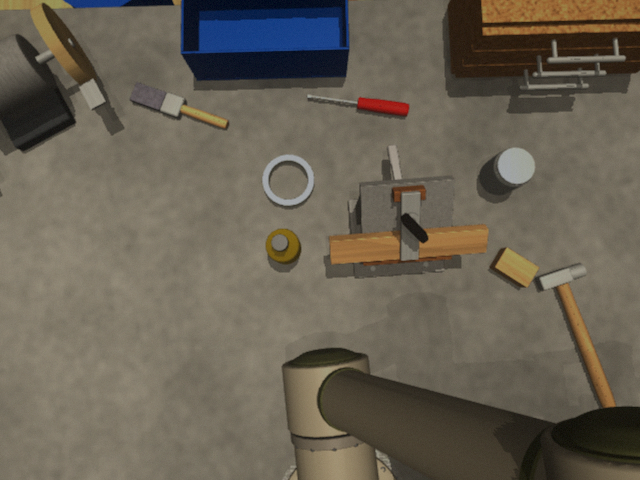

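The scene view shows the nut at (267,160) and the lever running from (250,220) to (214,275). The top view shows the nut at (413,228) and the lever tip at (392,148). Next I measure with depth.

Run:
```python
from h import *
for n,b in(("top",(395,205,435,250)),("scene",(252,140,285,185))):
    z=np.load(n+"0.npz"); im,d=z["im"],z["d"]; P=cloud(n,d)
    m=np.zeros((480,640),bool); x0,y0,x1,y1=b; m[y0:y1,x0:x1]=1
    k=m&(im.max(2)<45)&(d>0); 
    k&=P[...,2]>.15
    q=P[k]; print(n,"nut",k.sum(),q.min(0).round(3),q.max(0).round(3),np.median(q,0).round(3))
    np.save(n+"nut.npy",q)
    t=q[q[:,2]>np.percentile(q[:,2],20)]
    w,V=np.linalg.eigh(np.cov(t.T)); print(np.sqrt(w),V[:,2],V[:,0])
# strap & plate in top
z=np.load("top0.npz");im,d=z["im"],z["d"];P=cloud("top",d)
def plane(x0,y0,x1,y1,nm):
    q=P[y0:y1,x0:x1].reshape(-1,3); c=np.median(q,0); q=q[np.abs(q[:,2]-c[2])<.06]; c=q.mean(0); u,s,v=np.linalg.svd(q-c); nn=v[2]*np.sign(v[2][2]); print(nm,c.round(4),nn.round(3),"lean",np.degrees(np.arccos(nn[2])).round(1),"yaw",np.degrees(np.arctan2(-nn[1],-nn[0])).round(1), s[2]/len(q)**.5)
plane(425,185,450,220,"plateR");plane(365,185,392,222,"plateL");plane(404,196,416,214,"strap")
plane(340,242,395,256,"board L");plane(430,234,480,248,"board R")
hsv=cv2.cvtColor(im,cv2.COLOR_BGR2HSV)
for n,b in(("scene",(205,215,255,280)),("top",(385,140,405,178))):
    z=np.load(n+"0.npz"); im,d=z["im"],z["d"]; P2=cloud(n,d); x0,y0,x1,y1=b
    m=np.zeros((480,640),bool); m[y0:y1,x0:x1]=1
    k=m&(im.min(2)>(135 if n=="scene" else 120))&(d>0)&(P2[...,2]>.02)
    q=P2[k]; print(n,"lever",k.sum()); 
    c=q.mean(0);v=np.linalg.svd(q-c)[2][0]; v*=np.sign(v[0]); s=(q-c)@v
    print(c,v,s.min(),s.max(),"tip",(c+v*s.max()).round(4),"inner",(c+v*s.min()).round(4), "elev",np.degrees(np.arcsin(v[2])))
    big=cv2.resize(im[130:300,150:350] if n=="scene" else im[130:290,320:520],None,fx=3,fy=3,interpolation=cv2.INTER_CUBIC); cv2.imwrite(f"pics/{n}_c.png",big)
for nm,(u,v) in dict(glue=(280,244),tin=(514,167),off=(515,267),tape=(268,180)).items(): print(nm,P[v,u].round(3))
```

```text
top nut 332 [ 0.468 -0.134  0.19 ] [ 0.511 -0.094  0.224] [ 0.49  -0.113  0.212]
[0.00319671 0.00469856 0.01308452] [-0.69541501 -0.67092794 -0.25739785] [ 0.24904539 -0.56100701  0.78946028]
scene nut 195 [ 0.47  -0.133  0.197] [ 0.515 -0.095  0.224] [ 0.501 -0.104  0.214]
[0.00340141 0.00503941 0.01120637] [-0.71524866 -0.69436201 -0.07925121] [ 0.43958431 -0.53514203  0.72137968]
plateR [ 0.5356 -0.1618  0.1614] [-0.576 -0.026  0.817] lean 35.2 yaw 2.6 0.0012319627604953395
plateL [ 0.5356 -0.0661  0.165 ] [-0.571 -0.026  0.821] lean 34.8 yaw 2.7 0.0012966476995683609
strap [ 0.5276 -0.1115  0.1935] [-0.557 -0.068  0.828] lean 34.1 yaw 7.0 0.002029497141691759
board L [ 0.4645 -0.0483  0.1393] [-0.589 -0.028  0.807] lean 36.2 yaw 2.7 0.0012089805024328092
board R [ 0.4744 -0.192   0.1407] [-0.585 -0.033  0.81 ] lean 35.9 yaw 3.3 0.0012081322880754433
scene lever 421
[ 0.61567062 -0.10905596  0.0883769 ] [ 0.90987229  0.05147598 -0.4116827 ] -0.05350877630941739 0.04833795530019777 tip [ 0.6597 -0.1066  0.0685] inner [ 0.567  -0.1118  0.1104] elev -24.31058329373828
top lever 225
[ 0.62493725 -0.10809544  0.08259557] [ 0.91292687  0.0463326  -0.40548467] -0.037398416417004324 0.03773555355761225 tip [ 0.6594 -0.1063  0.0673] inner [ 0.5908 -0.1098  0.0978] elev -23.921502880999576
glue [0.474 0.094 0.15 ]
tin [ 0.604 -0.313  0.101]
off [ 0.432 -0.326  0.038]
tape [0.61  0.127 0.014]
```

Run:
```python
import cv2,numpy as np
a=cv2.imread("pics/scene_c.png");b=cv2.imread("pics/top_c.png")
a=cv2.resize(a,(400,340));b=cv2.resize(b,(400,320));b=cv2.copyMakeBorder(b,0,20,0,0,cv2.BORDER_CONSTANT)
cv2.imwrite("pics/both.png",np.hstack([a,b]))
```

```text
(no output)
```

View pics/both.png

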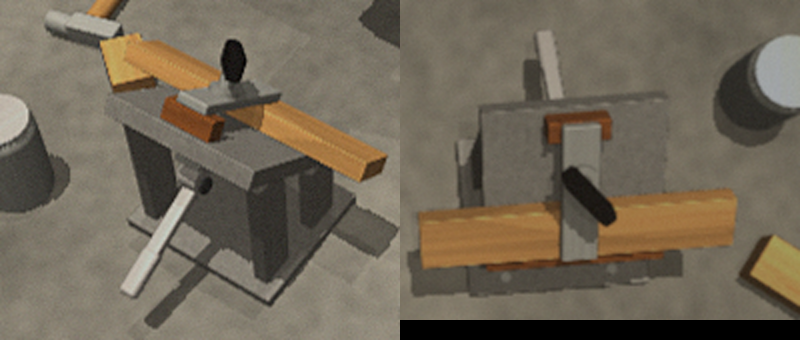

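The crops confirm the geometry. The pivot, nut and lever positions agree: pivot + 113 mm along the normal gives (0.490,-0.115,0.208), against a measured nut at about (0.490,-0.114,0.207). Next I work out the approach.

```bash
cat >> h.py <<'E'
from scipy.spatial.transform import Rotation as Ro
ps=np.radians(2.7); th=np.radians(35)
u=np.array([np.cos(ps)*np.cos(th),np.sin(ps)*np.cos(th),np.sin(th)]); w=np.array([-np.sin(ps),np.cos(ps),0]); n=np.cross(u,w)
nut=np.array([.490,-.114,.207]); piv=nut-.113*n
def nutR(ydeg):
    a=np.radians(ydeg); y=np.cos(a)*u+np.sin(a)*w; return np.stack([-n,y,np.cross(-n,y)],1)
def rel(p,R):
    s=sensors.observe(); R0=s["tool_rot"]; r=Ro.from_matrix(R0.T@R).as_rotvec()
    print("t",s["time_s"].__round__(2),"q",s["q"].round(0),"F",s["ft_force"].round(1),"w",round(s["grip_width"],4))
    print("pos",s["position"].round(4),"translation",(R0.T@(p-s["position"])).round(4).tolist(),"dr",r.round(3).tolist(),"deg",np.degrees(np.linalg.norm(r)).round(1))
E
python3 -c "
from h import *
print(n,piv,piv+.095*(np.cos(1.03)*u-np.sin(1.03)*n)); rel(nut+.09*n,nutR(-47))"
```

```text
[-0.57293969 -0.02701915  0.81915204] [ 0.55474219 -0.11094684  0.11443582] [ 0.64142279 -0.10685908  0.07577364]
t 0.1 q [-85.  22.  74.  -0.  84. -12.] F [0.5 0.3 0.1] w 0.0856
pos [ 0.1661 -0.5241  0.2308] translation [-0.0495, -0.3064, -0.3828] dr [-0.476, 0.539, 0.3] deg 44.6
```

```bash
python3 -m crank '{"hand":[0,0,0,0,0],"translation":[[-0.06,-0.03,-0.04],[-0.08,-0.07,-0.08],[-0.08,-0.1,-0.12],[-0.08,-0.13,-0.16],[-0.08,-0.16,-0.2]],"dr":[[-0.05,0.05,0.03],[-0.1,0.11,0.06],[-0.15,0.16,0.09],[-0.2,0.22,0.12],[-0.25,0.27,0.15]]}' 40
python3 -c "
from h import *
rel(nut+.09*n,nutR(-47))"
```

```text
time_s: 0.6
position: [0.2907, -0.3358, 0.3107]
tool_rot: [[0.305, 0.503, -0.809], [-0.023, -0.845, -0.534], [-0.952, 0.182, -0.246]]
ft_force: [0.2, 0.1, -0.9]
grip_width: 0.0847
t 0.6 q [-75.   3.  89.  17.  83. -18.] F [ 0.2  0.1 -0.9] w 0.0847
pos [ 0.2907 -0.3358  0.3107] translation [0.0685, -0.1165, -0.2293] dr [-0.224, 0.266, 0.15] deg 21.7
```

```bash
python3 -m crank '{"hand":[0],"translation":[[0,0,0]],"dr":[[0,0,0]]}'
python3 -c "
from h import *
rel(nut+.09*n,nutR(-47))"
```

```text
time_s: 0.7
position: [0.2914, -0.3331, 0.3107]
tool_rot: [[0.305, 0.506, -0.807], [-0.021, -0.843, -0.537], [-0.952, 0.18, -0.246]]
ft_force: [-0.0, -0.8, 0.5]
grip_width: 0.0852
t 0.7 q [-74.   3.  89.  17.  83. -18.] F [-0.  -0.8  0.5] w 0.0852
pos [ 0.2914 -0.3331  0.3107] translation [0.0688, -0.1138, -0.2276] dr [-0.221, 0.265, 0.152] deg 21.6
```

```bash
python3 -m crank '{"hand":[0,0,0,0,0],"translation":[[0.01,-0.02,-0.04],[0.03,-0.045,-0.085],[0.045,-0.07,-0.13],[0.055,-0.095,-0.175],[0.068,-0.113,-0.215]],"dr":[[-0.05,0.06,0.03],[-0.1,0.12,0.06],[-0.15,0.18,0.1],[-0.2,0.24,0.13],[-0.22,0.265,0.152]]}'
python3 -m crank '{"hand":[0,0],"translation":[[0,0,-0.012],[0,0,-0.012]],"dr":[[0,0,0],[0,0,0]]}'
python3 - <<'E'
from h import *
rel(nut-.015*n,nutR(-47))
im,d=cams.get_image("scene"); a=cv2.resize(im[80:280,150:350],None,fx=2,fy=2)
im,d=cams.get_image("top"); b=cv2.resize(im[130:330,320:520],None,fx=2,fy=2)
cv2.imwrite("pics/pre.png",np.hstack([a,b]))
E
```

```text
time_s: 1.2
position: [0.4241, -0.1335, 0.2782]
tool_rot: [[0.573, 0.588, -0.571], [0.023, -0.709, -0.705], [-0.819, 0.391, -0.42]]
ft_force: [0.9, -1.3, -0.5]
grip_width: 0.0855
time_s: 1.4
position: [0.4314, -0.1247, 0.2838]
tool_rot: [[0.571, 0.591, -0.569], [0.026, -0.706, -0.708], [-0.82, 0.39, -0.419]]
ft_force: [-0.3, -0.5, -0.4]
grip_width: 0.0854
t 1.4 q [-47.  -4. 105.  31.  58. -14.] F [-0.3 -0.5 -0.4] w 0.0854
pos [ 0.4314 -0.1247  0.2838] translation [0.1118, -0.0028, -0.0088] dr [-0.002, 0.002, 0.0] deg 0.2
```

View pics/pre.png

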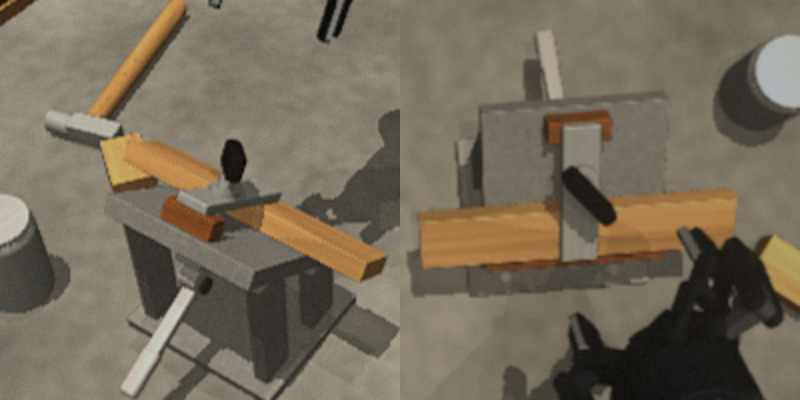

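The pre-grasp picture shows the fingers, at about (690,240) and (575,330) in the crop, straddling the bar's axis. The alignment looks right, so I go down the bolt axis and close.

```bash
python3 -m crank '{"hand":[0,0,0,0,0],"translation":[[0.03,-0.003,-0.009],[0.06,-0.003,-0.009],[0.085,-0.003,-0.009],[0.103,-0.003,-0.009],[0.112,-0.003,-0.009]],"dr":[[0,0,0],[0,0,0],[0,0,0],[0,0,0],[0,0,0]]}'
python3 -m crank '{"hand":[60,120,180,230,255],"translation":[[0,0,0],[0,0,0],[0,0,0],[0,0,0],[0,0,0]],"dr":[[0,0,0],[0,0,0],[0,0,0],[0,0,0],[0,0,0]]}' 40
python3 - <<'E'
from h import *
rel(nut-.015*n,nutR(-47))
E
```

```text
time_s: 2.0
position: [0.4982, -0.1162, 0.1927]
tool_rot: [[0.57, 0.588, -0.574], [0.024, -0.71, -0.704], [-0.821, 0.388, -0.418]]
ft_force: [0.5, 0.5, -0.3]
grip_width: 0.0851
time_s: 2.5
position: [0.4973, -0.1139, 0.1943]
tool_rot: [[0.57, 0.59, -0.571], [0.026, -0.708, -0.706], [-0.821, 0.387, -0.419]]
ft_force: [-16.6, 1.3, 20.5]
grip_width: 0.0134
t 2.5 q [-37.   9. 108.  35.  40. -16.] F [-16.6   1.3  20.5] w 0.0134
pos [ 0.4973 -0.1139  0.1943] translation [0.0004, 0.0008, -0.0011] dr [-0.005, 0.003, 0.002] deg 0.4
```

```bash
python3 -m crank '{"hand":[255,255,255,255,255],"translation":[[-0.003,0,0],[-0.003,0,0],[-0.003,0,0],[-0.003,0,0],[-0.003,0,0]],"dr":[[0.1,0,0],[0.22,0,0],[0.34,0,0],[0.46,0,0],[0.58,0,0]]}'
python3 - <<'E'
from h import *
s=sensors.observe();R=s["tool_rot"];print(R.T@s["wrist_torque"],R.T@s["ft_force"],s["joint_efforts"]); rel(nut-.015*n,nutR(-47))
E
```

```text
time_s: 3.0
position: [0.4965, -0.1147, 0.1957]
tool_rot: [[0.57, 0.176, -0.802], [0.025, -0.98, -0.197], [-0.821, 0.092, -0.563]]
ft_force: [13.7, -1.3, -16.3]
grip_width: 0.0131
[-0.27510625 -0.08668151  0.17380385] [21.13613772  2.14659778 -1.54699297] [ -1.25634983 -37.19481111 -19.96025026   1.0052935   -0.22485882
  -1.308151  ]
t 3.0 q [-38.   9. 108.  35.  40.  18.] F [ 13.7  -1.3 -16.3] w 0.0131
pos [ 0.4965 -0.1147  0.1957] translation [0.002, -0.0008, -0.0013] dr [-0.59, 0.004, -0.0] deg 33.8
```

```bash
python3 -m crank '{"hand":[255,255],"translation":[[0.0015,0,0],[0.0015,0,0]],"dr":[[0.08,0,0],[0.16,0,0]]}'
cat > t.py <<'E'
from h import *
s=sensors.observe();R=s["tool_rot"];print("torque",(R.T@s["wrist_torque"]).round(2),"F",(R.T@s["ft_force"]).round(1)); rel(nut-.015*n,nutR(-47))
E
python3 t.py
python3 -m crank '{"hand":[255,255],"translation":[[0,0,0],[0,0,0]],"dr":[[0.07,0,0],[0.14,0,0]]}'
python3 t.py
```

```text
time_s: 3.2
position: [0.4967, -0.1149, 0.1956]
tool_rot: [[0.571, 0.048, -0.82], [0.024, -0.999, -0.042], [-0.821, 0.005, -0.571]]
ft_force: [-5.4, -4.2, 2.0]
grip_width: 0.0134
torque [-0.28 -1.14  0.27] F [-4.9  3.9  3.5]
t 3.2 q [-38.   9. 108.  35.  40.  27.] F [-5.4 -4.2  2. ] w 0.0134
pos [ 0.4967 -0.1149  0.1956] translation [0.0018, -0.0012, -0.0011] dr [-0.747, 0.004, -0.002] deg 42.8
time_s: 3.4
position: [0.4967, -0.1151, 0.1956]
tool_rot: [[0.571, -0.067, -0.818], [0.023, -0.995, 0.097], [-0.821, -0.075, -0.566]]
ft_force: [-6.3, -3.8, 0.9]
grip_width: 0.0131
torque [-0.27 -1.13  0.48] F [-4.5  4.1  4.3]
t 3.4 q [-38.   9. 108.  35.  40.  35.] F [-6.3 -3.8  0.9] w 0.0131
pos [ 0.4967 -0.1151  0.1956] translation [0.0018, -0.0015, -0.0009] dr [-0.887, 0.004, -0.003] deg 50.8
```

```bash
for i in 1 2; do python3 -m crank '{"hand":[255,255],"translation":[[0,0,0],[0,0,0]],"dr":[[0.06,0,0],[0.12,0,0]]}' | head -1
python3 t.py; done
```

```text
time_s: 3.6
torque [-0.25 -1.16  0.8 ] F [-5.3  4.9  4.5]
t 3.6 q [-38.   9. 108.  35.  40.  42.] F [-7.4 -3.9  1.2] w 0.013
pos [ 0.4967 -0.1152  0.1956] translation [0.0018, -0.0018, -0.0007] dr [-1.006, 0.004, -0.003] deg 57.7
time_s: 3.8
torque [-0.28 -1.08  1.03] F [-5.7  7.6  2.4]
t 3.8 q [-38.   9. 108.  35.  40.  49.] F [-7.1 -6.5  1.9] w 0.0125
pos [ 0.4967 -0.1154  0.1956] translation [0.0018, -0.002, -0.0004] dr [-1.126, 0.004, -0.004] deg 64.5
```

```bash
for i in 1 2; do python3 -m crank '{"hand":[255,255],"translation":[[0,0,0],[0,0,0]],"dr":[[0.05,0,0],[0.1,0,0]]}' | head -1
python3 t.py; done
```

```text
time_s: 4.0
torque [-0.31 -0.92  1.31] F [-5.5  9.1  2.8]
t 4.0 q [-38.   9. 108.  35.  40.  54.] F [-8.3 -7.2  0.8] w 0.0131
pos [ 0.4967 -0.1155  0.1955] translation [0.0018, -0.0022, -0.0002] dr [-1.226, 0.004, -0.005] deg 70.2
time_s: 4.2
torque [-1.61 -0.76  1.49] F [-5.5  8.7  2.9]
t 4.2 q [-38.   9. 108.  35.  40.  60.] F [-8.8 -6.1  0.4] w 0.0131
pos [ 0.4966 -0.1157  0.1956] translation [0.0019, -0.0023, 0.0001] dr [-1.324, 0.004, -0.005] deg 75.8
```

The torque jumped from 0.3 to 1.6 N m, so the nut is at its stop. I hold it there, release and back out along the bolt.

```bash
python3 -m crank '{"hand":[255,255,255],"translation":[[0,0,0],[0,0,0],[0,0,0]],"dr":[[0,0,0],[0,0,0],[0,0,0]]}' |tail -2
python3 -m crank '{"hand":[180,90,0,0,0],"translation":[[0,0,0],[0,0,0],[0,0,0],[0,0,0],[0,0,0]],"dr":[[0,0,0],[0,0,0],[0,0,0],[0,0,0],[0,0,0]]}' |tail -2
python3 -m crank '{"hand":[0,0,0,0,0],"translation":[[-0.03,0,0],[-0.06,0,0],[-0.1,0,0],[-0.14,0,0],[-0.14,0,0]],"dr":[[0,0,0],[0,0,0],[0,0,0],[0,0,0],[0,0,0]]}'
python3 - <<'E'
from h import *
S=[]
for nm,(x0,y0) in(("scene",(150,80)),("top",(320,130))):
    im,d=cams.get_image(nm); S.append(cv2.resize(im[y0:y0+200,x0:x0+200],None,fx=2,fy=2)); P=cloud(nm,d)
    b=(205,205,255,290) if nm=="scene" else (385,140,405,178)
    m=np.zeros((480,640),bool); m[b[1]:b[3],b[0]:b[2]]=1
    q=P[m&(im.min(2)>(135 if nm=="scene" else 120))&(d>0)&(P[...,2]>.02)]
    c=q.mean(0);v=np.linalg.svd(q-c)[2][0]; v*=np.sign(v[0]); s=(q-c)@v
    print(nm,len(q),"tip",(c+v*s.max()).round(4),"open",np.radians(35)-np.arcsin(v[2]))
cv2.imwrite("pics/after.png",np.hstack(S))
E
```

```text
ft_force: [-7.8, -6.9, 0.2]
grip_width: 0.013
ft_force: [-0.5, -0.4, -0.1]
grip_width: 0.0814
time_s: 5.5
position: [0.4167, -0.1189, 0.3145]
tool_rot: [[0.576, -0.407, -0.709], [0.018, -0.861, 0.509], [-0.817, -0.306, -0.488]]
ft_force: [-0.1, -0.2, -0.4]
grip_width: 0.0857
scene 428 tip [ 0.6599 -0.1065  0.0682] open 1.0395036111399498
top 238 tip [ 0.6599 -0.1064  0.0667] open 1.0338583883919084
```

View pics/after.png

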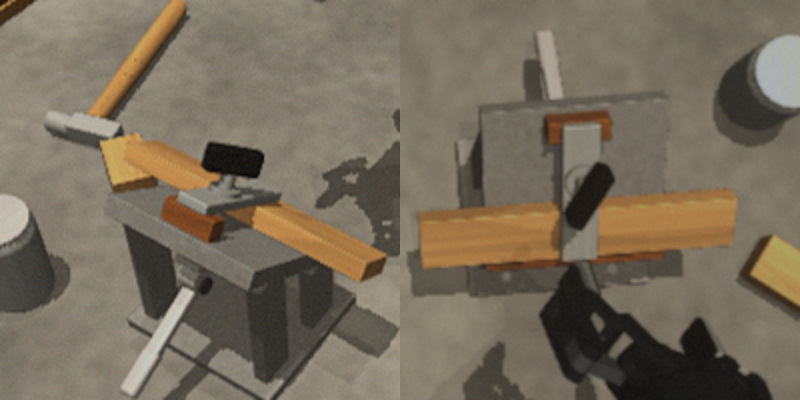

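The nut bar has swung to its new direction (crop (590,195)). The lever is still open at 1.035 rad, with its tip at (125,390). Next is the lever approach from above.

```bash
cat >> h.py <<'E'
def levR(tdeg):
    t=np.radians(tdeg); h=np.array([np.cos(ps),np.sin(ps),0]); x=np.sin(t)*h-np.array([0,0,np.cos(t)]); y=-w; return np.stack([x,y,np.cross(x,y)],1)
def levP(o,tdeg,r=.095,deep=.021):
    return piv+r*(np.cos(o)*u-np.sin(o)*n)+deep*levR(tdeg)[:,0]
E
python3 -c "
from h import *
p=levP(1.035,-15)-.2*levR(-15)[:,0];print(p,levP(1.035,-15)); rel(p,levR(-15))"
```

```text
[ 0.68750579 -0.10468586  0.24824097] [ 0.63579944 -0.10712427  0.0550558 ]
t 5.6 q [-48.  -7. 103.  30.  63.  63.] F [ 0.4 -0.2 -0.8] w 0.0851
pos [ 0.4172 -0.1183  0.3107] translation [0.2063, -0.1027, -0.1552] dr [-0.54, -0.848, 0.247] deg 59.3
```

```bash
python3 -m crank '{"hand":[0,0,0,0,0],"translation":[[0.02,-0.016,-0.025],[0.046,-0.036,-0.055],[0.072,-0.056,-0.085],[0.098,-0.077,-0.115],[0.125,-0.098,-0.147]],"dr":[[-0.07,-0.12,0.03],[-0.15,-0.23,0.07],[-0.22,-0.35,0.1],[-0.3,-0.47,0.14],[-0.37,-0.59,0.17]]}'
python3 -m crank '{"hand":[0],"translation":[[0,0,0]],"dr":[[0,0,0]]}' | head -1
python3 -c "
from h import *
p=levP(1.035,-15)-.2*levR(-15)[:,0]; rel(p,levR(-15))"
```

```text
time_s: 6.1
position: [0.6303, -0.1052, 0.3069]
tool_rot: [[0.007, -0.132, -0.991], [0.058, -0.989, 0.133], [-0.998, -0.059, 0.001]]
ft_force: [-1.0, -1.6, 0.6]
grip_width: 0.0853
time_s: 6.2
t 6.2 q [-21.  30.  49.   3. 102.  77.] F [-0.6  0.1 -1.6] w 0.0856
pos [ 0.6349 -0.106   0.3   ] translation [0.0518, -0.0051, -0.0523] dr [-0.17, -0.26, 0.086] deg 18.5
```

```bash
python3 -m crank '{"hand":[0,0,0,0],"translation":[[0.017,-0.002,-0.017],[0.034,-0.004,-0.034],[0.052,-0.005,-0.052],[0.052,-0.005,-0.052]],"dr":[[-0.06,-0.09,0.03],[-0.11,-0.17,0.06],[-0.17,-0.26,0.086],[-0.17,-0.26,0.086]]}' | head -1
python3 -m crank '{"hand":[0],"translation":[[0,0,0]],"dr":[[0,0,0]]}' | head -1
python3 -c "
from h import *
p=levP(1.035,-15); rel(p,levR(-15))"
```

```text
time_s: 6.6
time_s: 6.7
t 6.7 q [-17.  45.  30.  -6. 119.  69.] F [0.1 0.3 0.8] w 0.0856
pos [ 0.6813 -0.1053  0.2549] translation [0.2049, -0.0007, -0.006] dr [-0.005, -0.008, -0.002] deg 0.6
```

```bash
python3 -m crank '{"hand":[0,0,0,0,0],"translation":[[0.045,0,-0.006],[0.09,0,-0.006],[0.13,0,-0.006],[0.17,0,-0.006],[0.195,0,-0.006]],"dr":[[0,0,0],[0,0,0],[0,0,0],[0,0,0],[0,0,0]]}' 
python3 -m crank '{"hand":[0],"translation":[[0.006,0,0]],"dr":[[0,0,0]]}' | head -1
python3 - <<'E'
from h import *
rel(levP(1.035,-15),levR(-15))
S=[]
for nm,(x0,y0) in(("scene",(150,80)),("top",(320,70))):
    im,d=cams.get_image(nm); S.append(cv2.resize(im[y0:y0+200,x0:x0+200],None,fx=2,fy=2))
cv2.imwrite("pics/lev.png",np.hstack(S))
E
```

```text
time_s: 7.2
position: [0.6365, -0.1084, 0.0672]
tool_rot: [[-0.246, 0.04, -0.968], [-0.014, -0.999, -0.038], [-0.969, 0.004, 0.247]]
ft_force: [0.7, -0.7, 0.0]
grip_width: 0.0855
time_s: 7.3
t 7.3 q [-18.  46.  59.  -5.  88.  70.] F [-1.1 -0.8 -0.2] w 0.0853
pos [ 0.6351 -0.1085  0.0613] translation [0.0058, -0.0013, -0.0023] dr [-0.008, -0.01, -0.002] deg 0.7
```

View pics/lev.png

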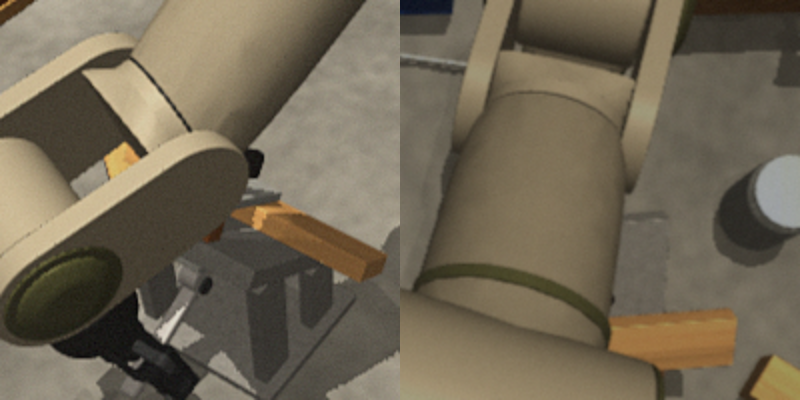

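The fingers straddle the lever paddle at crop (165,350), and the arm is clear of the nut. I go 4 mm deeper and close on it.

```bash
python3 -m crank '{"hand":[60,120,180,230,255],"translation":[[0.004,-0.001,-0.001],[0.004,-0.001,-0.001],[0.004,-0.001,-0.001],[0.004,-0.001,-0.001],[0.004,-0.001,-0.001]],"dr":[[0,0,0],[0,0,0],[0,0,0],[0,0,0],[0,0,0]]}' 40
python3 - <<'E'
from h import *
s=sensors.observe(); p0=s["position"];R0=s["tool_rot"]
base=levP(1.035,-15)
for o,t in((.9,-12),(.75,-10),(.6,-7),(.45,-5),(.3,-3),(.15,0),(0,2),(-.06,3)):
    print(o,t,(R0.T@(levP(o,t)-base)).round(4).tolist(),Ro.from_matrix(levR(-15).T@levR(t)).as_rotvec().round(3).tolist())
E
```

```text
time_s: 7.9
position: [0.637, -0.1075, 0.058]
tool_rot: [[-0.247, 0.042, -0.968], [-0.015, -0.999, -0.039], [-0.969, 0.004, 0.247]]
ft_force: [-0.1, -0.5, 1.9]
grip_width: 0.0169
0.9 -12 [-0.0128, 0.0, -0.0025] [-0.0, 0.052, -0.0]
0.75 -10 [-0.027, 0.0001, -0.0027] [0.0, 0.087, 0.0]
0.6 -7 [-0.0411, 0.0001, -0.0012] [-0.0, 0.14, -0.0]
0.45 -5 [-0.0547, 0.0002, 0.0028] [0.0, 0.175, -0.0]
0.3 -3 [-0.0674, 0.0003, 0.0087] [-0.0, 0.209, -0.0]
0.15 0 [-0.0791, 0.0003, 0.0161] [-0.0, 0.262, -0.0]
0 2 [-0.0894, 0.0004, 0.0255] [-0.0, 0.297, -0.0]
-0.06 3 [-0.0931, 0.0005, 0.0295] [-0.0, 0.314, -0.0]
```

Width 16.9 mm matches the 18 mm paddle. Now I swing the lever along its arc.

```bash
python3 -m crank '{"hand":[255,255,255,255,255],"translation":[[-0.008,0,-0.002],[-0.017,0,-0.003],[-0.027,0,-0.003],[-0.034,0,-0.002],[-0.041,0,-0.001]],"dr":[[0,0.03,0],[0,0.06,0],[0,0.09,0],[0,0.115,0],[0,0.14,0]]}' 
python3 -c "
from h import *
rel(levP(.6,-7),levR(-7));rel(levP(.3,-3),levR(-3));rel(levP(.0,2),levR(2));rel(levP(-.06,3),levR(3))"
```

```text
time_s: 8.4
position: [0.6474, -0.1069, 0.097]
tool_rot: [[-0.109, 0.042, -0.993], [-0.009, -0.999, -0.041], [-0.994, 0.004, 0.11]]
ft_force: [-5.4, -0.9, -11.5]
grip_width: 0.0172
t 8.4 q [-19.  41.  62.  -2.  83.  69.] F [ -5.4  -0.9 -11.5] w 0.0172
pos [ 0.6474 -0.1069  0.097 ] translation [0.0024, -0.0003, 0.0001] dr [-0.006, -0.012, -0.003] deg 0.8
t 8.4 q [-19.  41.  62.  -2.  83.  69.] F [ -5.4  -0.9 -11.5] w 0.0172
pos [ 0.6474 -0.1069  0.097 ] translation [-0.025, -0.0002, 0.0062] dr [-0.006, 0.058, -0.004] deg 3.3
t 8.4 q [-19.  41.  62.  -2.  83.  69.] F [ -5.4  -0.9 -11.5] w 0.0172
pos [ 0.6474 -0.1069  0.097 ] translation [-0.0491, -0.0, 0.0197] dr [-0.006, 0.145, -0.004] deg 8.3
t 8.4 q [-19.  41.  62.  -2.  83.  69.] F [ -5.4  -0.9 -11.5] w 0.0172
pos [ 0.6474 -0.1069  0.097 ] translation [-0.0533, 0.0, 0.0232] dr [-0.006, 0.162, -0.004] deg 9.3
```

```bash
python3 -m crank '{"hand":[255,255,255,255,255],"translation":[[-0.008,0,0.001],[-0.016,0,0.004],[-0.025,0,0.006],[-0.033,0,0.01],[-0.041,0,0.015]],"dr":[[0,0.02,0],[0,0.04,0],[0,0.06,0],[0,0.09,0],[0,0.11,0]]}' 
python3 -c "
from h import *
rel(levP(.0,2),levR(2));rel(levP(-.06,3),levR(3))"
```

```text
time_s: 8.9
position: [0.6377, -0.1074, 0.1405]
tool_rot: [[0.004, 0.042, -0.999], [-0.005, -0.999, -0.042], [-1.0, 0.005, -0.003]]
ft_force: [1.2, -0.3, -12.3]
grip_width: 0.0167
t 8.9 q [-20.  35.  66.  -0.  78.  68.] F [  1.2  -0.3 -12.3] w 0.0167
pos [ 0.6377 -0.1074  0.1405] translation [-0.0075, -0.0003, 0.0045] dr [-0.005, 0.031, -0.005] deg 1.9
t 8.9 q [-20.  35.  66.  -0.  78.  68.] F [  1.2  -0.3 -12.3] w 0.0167
pos [ 0.6377 -0.1074  0.1405] translation [-0.0121, -0.0002, 0.0075] dr [-0.005, 0.049, -0.005] deg 2.8
```

```bash
for i in 1 2; do python3 -m crank '{"hand":[255,255,255],"translation":[[-0.003,0,0.002],[-0.006,0,0.004],[-0.008,0,0.005]],"dr":[[0,0.01,0],[0,0.02,0],[0,0.03,0]]}' |grep -v rot; done
```

```text
time_s: 9.2
position: [0.6331, -0.1075, 0.1485]
ft_force: [4.1, 0.5, -8.2]
grip_width: 0.0167
time_s: 9.5
position: [0.6275, -0.1079, 0.1559]
ft_force: [1.9, -1.5, -8.3]
grip_width: 0.0169
```

Run:
```python
from h import *
im,d=cams.get_image("scene"); np.savez("s.npz",im=im,d=d); cv2.imwrite("pics/l2.png",cv2.resize(im[130:300,130:350],None,fx=3.5,fy=3.5,interpolation=cv2.INTER_CUBIC))
```

```text
(no output)
```

View pics/l2.png

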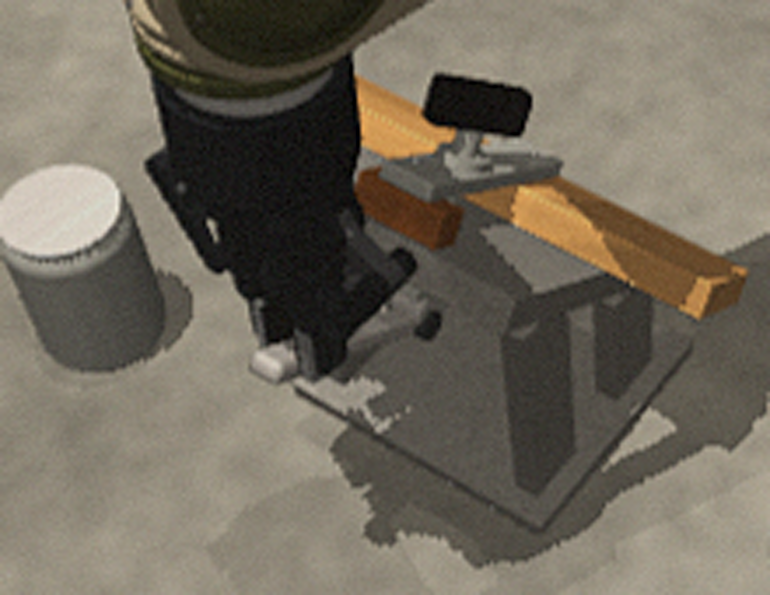

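The lever is still in the jaws, with its tip at crop (270,362), i.e. pixel (207,233). I read its height from depth.

Run:
```python
from h import *
z=np.load("s.npz");P=cloud("scene",z["d"]); im=z["im"]
m=np.zeros((480,640),bool);m[226:240,198:217]=1
q=P[m&(im.min(2)>130)&(P[...,2]>.05)]
print(len(q),q.mean(0).round(4),q.max(0).round(3)); r=q.mean(0)-piv
print("u,w,n",r@u,r@w,r@n,"open",np.arctan2(-r@n,r@u))
```

```text
69 [ 0.6463 -0.1076  0.1744] [ 0.652 -0.1    0.178]
u,w,n 0.10939988900085745 -0.0010102728115055058 -0.0034142177202350623 open 0.031198476911760586
```

```bash
for i in 1 2 3; do python3 -m crank '{"hand":[255,255],"translation":[[-0.002,0,0.001],[-0.004,0,0.003]],"dr":[[0,0,0],[0,0,0]]}' |grep -v rot; done
```

```text
time_s: 9.75
position: [0.6245, -0.108, 0.159]
ft_force: [13.2, -3.2, -19.4]
grip_width: 0.0168
time_s: 9.95
position: [0.6224, -0.1079, 0.1603]
ft_force: [14.1, -1.8, -25.7]
grip_width: 0.0165
time_s: 10.15
position: [0.6187, -0.108, 0.1631]
ft_force: [10.9, -3.8, -25.1]
grip_width: 0.0156
```

The force rose to about 25 N and then slipped, so the lever is at its stop. I release and retreat upward.

```bash
python3 -m crank '{"hand":[180,90,0,0,0],"translation":[[0.003,0,-0.003],[0.003,0,-0.003],[0.003,0,-0.003],[0.003,0,-0.003],[0.003,0,-0.003]],"dr":[[0,0,0],[0,0,0],[0,0,0],[0,0,0],[0,0,0]]}' |grep -v rot
python3 -m crank '{"hand":[0,0,0,0,0],"translation":[[-0.03,0,0],[-0.07,0,0],[-0.11,0,0],[-0.15,0,0],[-0.15,0,0]],"dr":[[0,0,0],[0,0,0],[0,0,0],[0,0,0],[0,0,0]]}'
python3 -m crank '{"hand":[0,0,0],"translation":[[0,0,0],[0,0,0],[0,0,0]],"dr":[[0,0,0],[0,0,0],[0,0,0]]}'|grep -v rot
python3 - <<'E'
from h import *
im,d=cams.get_image("scene"); np.savez("s.npz",im=im,d=d); cv2.imwrite("pics/l3.png",cv2.resize(im[100:300,130:400],None,fx=2.8,fy=2.8,interpolation=cv2.INTER_CUBIC))
E
```

```text
time_s: 10.65
position: [0.6208, -0.1078, 0.1646]
ft_force: [0.4, 0.7, -0.1]
grip_width: 0.0811
time_s: 11.15
position: [0.6126, -0.1078, 0.3203]
tool_rot: [[0.071, 0.042, -0.997], [-0.006, -0.999, -0.042], [-0.997, 0.009, -0.07]]
ft_force: [0.1, -0.1, 1.2]
grip_width: 0.0855
time_s: 11.45
position: [0.6115, -0.1075, 0.3123]
ft_force: [-0.5, 0.0, -0.6]
grip_width: 0.0851
```

View pics/l3.png

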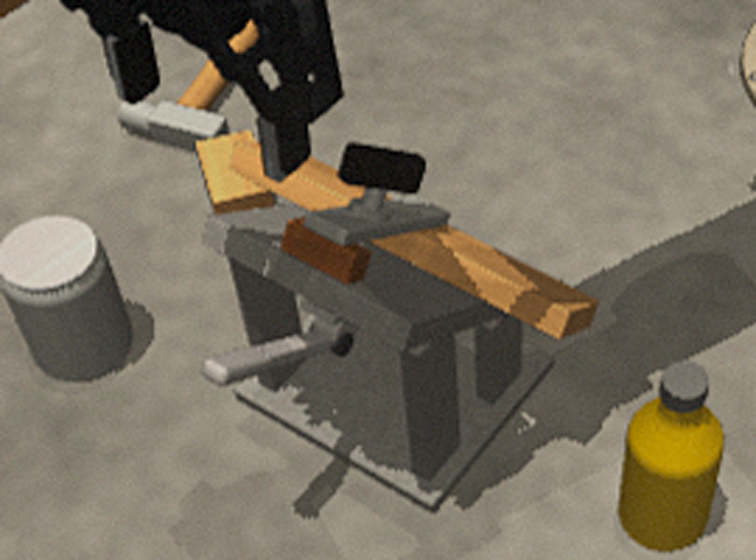

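The picture shows the lever raised, running from (340,335) to (215,370), and the gripper clear of everything. I check the lever angle numerically.

Run:
```python
from h import *
z=np.load("s.npz");P=cloud("scene",z["d"]); im=z["im"]; r=P-piv
m=np.zeros((480,640),bool);m[210:240,198:250]=1
m&=(np.abs(r@w)<.013)&(r@u>.05)&(r@u<.13)&(np.abs(r@n)<.04)
q=r[m]; a=np.polyfit(q@u,q@n,1); print(m.sum(),"slope",a,"u",(q@u).max(),"n mean",(q@n).mean())
for nm in("nut",):
    k=(im.max(2)<45)&(np.linalg.norm(P-nut,axis=2)<.035); q=P[k]; c=q.mean(0); v=np.linalg.svd(q-c)[2][0]; print(k.sum(),c.round(3),"bar angle",np.degrees(np.arctan2(v@w,v@u)))
```

```text
311 slope [-0.01648233  0.00039253] u 0.11628845764460222 n mean -0.0010699101738660202
389 [ 0.495 -0.113  0.209] bar angle 148.58300201327694
```

```bash
python3 -c "
from rig import env,sensors
print(sensors.observe()['ft_force']); print(env.close_job())"
```

```text
[ 0.54882421  0.21011287 -0.3388012 ]
the job is handed in; nothing more can be done
None
```

The board is clamped and the job is handed in, at about 11.5 s on the robot's clock; the hand-in gave no verdict.

- **Nut:** I turned it clockwise about 1.3 rad, until the torque jumped from 0.3 to 1.6 N m at its stop. The lever was still open at about 1.03 rad then. The final picture puts the bar about 74° (1.3 rad) from where it started, which agrees.
- **Lever:** I gripped the paddle and swung it up along its arc until the force rose to about 25 N at the stop, then let go. After release the depth image showed it about 0.02 rad from closed.
- **Robot and bystanders:** The gripper ended well clear of everything, with no contact force. In the last view the tin, glue bottle and offcut stood where they had been. The tape was outside that view; the arm was not planned near it, but I did not re-measure it or any other bystander.

One reading disagreed: the lever reached its stop with the tool about 10 mm higher than I had predicted. I put that down to the pads slipping along the lever, and the later depth check showed it closed.

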